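Sort tube carriers by weight onto the dry-air rail

ROBOT

A 6-joint arm with a two-finger parallel gripper is mounted at the origin on the work surface. World frame = base frame: x ahead of the robot, y to its left, z up, the work surface at z = 0. Lengths are in m, angles in degrees, forces in N, time in s.
With the tool pointing down it reaches from about 0.35 to 0.875 m from the base axis. Payload 4.2 kg.
Tool frame: the origin (TCP) lies on the centre line of the jaws, within the pads' length; the fingertips stand r.tip_extent ahead of it and the grasp point (between the pads) lies 11 mm behind it (r.tip_extent is the distance from the TCP to the fingertips, in m); z points along the fingers, y is the line along which they close (so a half turn about z gives the same grasp; the last joint's range is limited). The gripper opens to 87 mm and grips with 3 to 60 N. Pads are 19 mm wide; open, the fingers measure 117 mm over their backs; the gripper's body (75 mm by 190 mm) begins 51 mm behind the grasp point.
Start: joints at [-56.746, 22.042, 0.453, 0, -68.411, -14.817], TCP at [0.198, -0.593, 0.231] pointing down, gripper open.
Joint ranges: [-179.83, 179.83], [-69.29, 118.12], [-61.27, 80.66], [-181.25, 117.63], [-171.15, -9.14], [-177.46, 177.46]. Speed limits (degrees/s): [159.86, 159.86, 180, 180, 180, 180].

INTERFACE

Orientations are given as a 3x3 rotation matrix whose columns are the frame's x, y, z axes.
In Python, from station import r gives the robot as it stands.
- The arm moves only by the shell command python3 -m jog 'ROWS'. ROWS is text: rows parted by semicolons, each of 5 numbers parted by spaces: the opening, from 0 (shut) to 1 (fully open), then the shift along the world's x, y, z in mm, then the turn about the world's z in degrees. In form: hand dx dy dz roll; .... A call has 1 to 5 rows; each row shifts and turns the commanded pose from where the row before left it; what a row does not reach is not made up. A row lasts 1/8 s, in which the tool goes at most 62.5 mm and 10.7 degrees, less where a joint would pass 70% of its speed; a pose out of reach is approached as far as the arm can. A call is refused whole if a number of a shift passes 62.5 or a number of a turn 10.7, either way. A call with a gripper value outside its range is refused whole. The fingers move at their own pace and stop on an object; the grip force is fixed at half the most. Time passes only in rows, so rows that do not move let the fingers close. It gives the time, the measured TCP pose, the force, the opening and the grip force at its end, in the units of the state.
- r.sense(): the state, without advancing time (a new reading comes with each control period).
- r.capture(name): name is "side" or "top" or "wrist"; returns a dict with "pixels" (480x640x3 uint8, red, green, blue), "fovy" (degrees; the focal length in pixels is half the picture's height over the tangent of half this angle, whatever the lens; pixels are square), "cx", "cy" (the principal point, pixels), "k1" (the pictures are not rectified: a ray, as slopes to the right and down, at radius r is drawn at 1 + k1 r^2 times it, then the intrinsics apply), "origin" and "orientation" of the camera in the world; the wrist camera has in their place "T_tool_cam" (4x4, takes a point from camera to tool coordinates, whose origin is the TCP and whose axes are the flange's). Camera axes: x right, y down, z forward; pixel columns grow to the right and rows downward; lengths in m; the calibration is good to about 2 mm. A picture is of the moment at which its call begins: read the wrist's pose just before it. There is no depth.
- r.finish_job(): hands the job in; it is judged then, once.
The state is a dict: "time_s": time; "joints": joint angles; "joint_velocities": joint speeds; "effort": joint torques, N m; "tcp_pos": TCP position; "ee_rot": TCP orientation; "wrist_force": force on the tool from outside, world axes, zero at the start; "moment": the same for the moment, N m; "gripper_width": opening from 0.0 (shut) to 1.0 (fully open); "gripper_force": force on a finger pad.
Only numpy, scipy, OpenCV 4.12 (cv2) and the standard library are available. Lean on these libraries where they do the work, as an engineer would, in place of code of your own. Each camera call takes 0.05 s, during which the arm holds its last target. There are 200 camera calls.

TASK

Close the yellow dry-air valve against its stop. Then lift each twin tube carrier to feel whether it is heavy (tubes inside) or light (empty), hang every heavy one astride the copper rail and stand every empty one upright in the empty blue steel bin, dropping none and leaving the other things on the counter alone. When all are put away and hang still, open the valve to its red half-open mark (45 degrees).

Things in the scene. Friction and masses are not known exactly. Their poses are not given: they have to be found in the camera images.
- carrier_a: twin tube carrier, all look alike: two chrome sleeves (44 mm dia, z 8-70, centres 84 apart in x, 40 mm gap) on flat feet 44 x 66 x 8 mm, joined by a steel bridge 128 x 44, z 70-78; on it a red grip block 16 thick in x, 50 in y, z 78-112. Origin centre of underside; half-turn symmetric. With tubes about 0.55 kg, empty about 0.2 (+-15 %), told only by lifting. May be absent (None).
- carrier_a_arch (a point): point of carrier_a at the middle of the bridge's underside, 70 mm above the origin; it lies on top of the bar when the carrier hangs
- carrier_b: twin tube carrier, all look alike: two chrome sleeves (44 mm dia, z 8-70, centres 84 apart in x, 40 mm gap) on flat feet 44 x 66 x 8 mm, joined by a steel bridge 128 x 44, z 70-78; on it a red grip block 16 thick in x, 50 in y, z 78-112. Origin centre of underside; half-turn symmetric. With tubes about 0.55 kg, empty about 0.2 (+-15 %), told only by lifting. May be absent (None).
- carrier_b_arch (a point): point of carrier_b at the middle of the bridge's underside, 70 mm above the origin; it lies on top of the bar when the carrier hangs
- carrier_c: twin tube carrier, all look alike: two chrome sleeves (44 mm dia, z 8-70, centres 84 apart in x, 40 mm gap) on flat feet 44 x 66 x 8 mm, joined by a steel bridge 128 x 44, z 70-78; on it a red grip block 16 thick in x, 50 in y, z 78-112. Origin centre of underside; half-turn symmetric. With tubes about 0.55 kg, empty about 0.2 (+-15 %), told only by lifting. May be absent (None).
- carrier_c_arch (a point): point of carrier_c at the middle of the bridge's underside, 70 mm above the origin; it lies on top of the bar when the carrier hangs
- carrier_d: twin tube carrier, all look alike: two chrome sleeves (44 mm dia, z 8-70, centres 84 apart in x, 40 mm gap) on flat feet 44 x 66 x 8 mm, joined by a steel bridge 128 x 44, z 70-78; on it a red grip block 16 thick in x, 50 in y, z 78-112. Origin centre of underside; half-turn symmetric. With tubes about 0.55 kg, empty about 0.2 (+-15 %), told only by lifting. May be absent (None).
- carrier_d_arch (a point): point of carrier_d at the middle of the bridge's underside, 70 mm above the origin; it lies on top of the bar when the carrier hangs
- carrier_e: twin tube carrier, all look alike: two chrome sleeves (44 mm dia, z 8-70, centres 84 apart in x, 40 mm gap) on flat feet 44 x 66 x 8 mm, joined by a steel bridge 128 x 44, z 70-78; on it a red grip block 16 thick in x, 50 in y, z 78-112. Origin centre of underside; half-turn symmetric. With tubes about 0.55 kg, empty about 0.2 (+-15 %), told only by lifting. May be absent (None).
- carrier_e_arch (a point): point of carrier_e at the middle of the bridge's underside, 70 mm above the origin; it lies on top of the bar when the carrier hangs
- rail: fixed copper bar along its y on two grey posts (at y = +-165 mm, 9 mm radius, 180 mm tall); origin on the counter below the bar's middle
- rail_mid (a point): middle of the bar's axis, 170 mm above the counter; bar radius 7 mm, free length 310 mm, along y
- bin: fixed blue steel open bin, empty, outside 165 (x) x 250 (y) x 50 mm high, walls and floor 5 mm; origin centre of its underside; room for two carriers side by side in y, their x along the bin's x
- valve_body: fixed brass air valve on a grey foot with a round white dial (radius 45 mm, z 50 to 54 mm); origin under the pivot, the pivot axis is its z. The closed lever points along its -x; five marks at 0, 22.5, 45, 67.5, 90 degrees, the 45 degree one broad and red
- valve (a joint): opening of the lever in rad: 0 closed against its stop (lever along valve_body's -x), 1.57 fully open (along its -y), anticlockwise from above; stays where left, stiff (0.12 N m)
- valve_grip (a point): grip point on the yellow lever, 78 mm from the pivot and 78 mm above the counter; the lever is a blade 14 mm thick, 32 mm tall (z 62 to 94 mm), 115 mm long from the pivot; the point's -x points along the blade away from the pivot
- big_tube: bystander: large glass transmitting tube on a white ceramic base, 80 mm diameter, 168 mm tall; origin under its base
- probe_holder: bystander: grey probe holder block 60 x 130 x 40 mm; origin under its centre
- socket_adapter: bystander: squat black socket adapter, 66 mm diameter, 45 mm tall; origin under its centre

How it is judged (in metres and radians):
On the way, in this order (a step that is already met when the one before it is completed fails the run):
1. the valve is closed against its stop (value of joint valve below 0.07 rad), for 0.2 s.
2. with the valve still closed, every heavy carrier hangs astride the rail and every empty one stands in the bin (told by its weight on rail or bin: heavy over 3.4 N) (((x of carrier_a_arch in the frame of rail_mid between -0.02 and 0.02 m and y of carrier_a_arch in the frame of rail_mid between -0.15 and 0.15 m and z of carrier_a_arch in the frame of rail_mid between -0.004 and 0.018 m and angle between carrier_a's own z axis and vertical below 0.4 rad and contact force between carrier_a and rail above 3.4 N) or (x of carrier_a in the frame of bin between -0.06 and 0.06 m and y of carrier_a in the frame of bin between -0.12 and 0.12 m and z of carrier_a in the frame of bin between -0.005 and 0.015 m and angle between carrier_a's own z axis and vertical below 0.2 rad and contact force between carrier_a and bin below 3.4 N)) and ((x of carrier_b_arch in the frame of rail_mid between -0.02 and 0.02 m and y of carrier_b_arch in the frame of rail_mid between -0.15 and 0.15 m and z of carrier_b_arch in the frame of rail_mid between -0.004 and 0.018 m and angle between carrier_b's own z axis and vertical below 0.4 rad and contact force between carrier_b and rail above 3.4 N) or (x of carrier_b in the frame of bin between -0.06 and 0.06 m and y of carrier_b in the frame of bin between -0.12 and 0.12 m and z of carrier_b in the frame of bin between -0.005 and 0.015 m and angle between carrier_b's own z axis and vertical below 0.2 rad and contact force between carrier_b and bin below 3.4 N)) and ((x of carrier_c_arch in the frame of rail_mid between -0.02 and 0.02 m and y of carrier_c_arch in the frame of rail_mid between -0.15 and 0.15 m and z of carrier_c_arch in the frame of rail_mid between -0.004 and 0.018 m and angle between carrier_c's own z axis and vertical below 0.4 rad and contact force between carrier_c and rail above 3.4 N) or (x of carrier_c in the frame of bin between -0.06 and 0.06 m and y of carrier_c in the frame of bin between -0.12 and 0.12 m and z of carrier_c in the frame of bin between -0.005 and 0.015 m and angle between carrier_c's own z axis and vertical below 0.2 rad and contact force between carrier_c and bin below 3.4 N)) and ((x of carrier_d_arch in the frame of rail_mid between -0.02 and 0.02 m and y of carrier_d_arch in the frame of rail_mid between -0.15 and 0.15 m and z of carrier_d_arch in the frame of rail_mid between -0.004 and 0.018 m and angle between carrier_d's own z axis and vertical below 0.4 rad and contact force between carrier_d and rail above 3.4 N) or (x of carrier_d in the frame of bin between -0.06 and 0.06 m and y of carrier_d in the frame of bin between -0.12 and 0.12 m and z of carrier_d in the frame of bin between -0.005 and 0.015 m and angle between carrier_d's own z axis and vertical below 0.2 rad and contact force between carrier_d and bin below 3.4 N)) and ((x of carrier_e_arch in the frame of rail_mid between -0.02 and 0.02 m and y of carrier_e_arch in the frame of rail_mid between -0.15 and 0.15 m and z of carrier_e_arch in the frame of rail_mid between -0.004 and 0.018 m and angle between carrier_e's own z axis and vertical below 0.4 rad and contact force between carrier_e and rail above 3.4 N) or (x of carrier_e in the frame of bin between -0.06 and 0.06 m and y of carrier_e in the frame of bin between -0.12 and 0.12 m and z of carrier_e in the frame of bin between -0.005 and 0.015 m and angle between carrier_e's own z axis and vertical below 0.2 rad and contact force between carrier_e and bin below 3.4 N)) and value of joint valve below 0.12 rad), for 0.3 s.
3. the valve is opened to the 45 degree mark (value of joint valve between 0.665 and 0.905 rad), for 0.2 s.
At the end, for the whole second after the job is handed in: Every heavy carrier present hangs at rest astride the rail (bridge on the bar, within 20 mm of centred, tilt under 0.4 rad), every empty one stands upright at rest on the bin's floor, and the valve lever is at 45 degrees within 7 degrees (all of step 3 and ((x of carrier_a_arch in the frame of rail_mid between -0.02 and 0.02 m and y of carrier_a_arch in the frame of rail_mid between -0.15 and 0.15 m and z of carrier_a_arch in the frame of rail_mid between -0.004 and 0.018 m and angle between carrier_a's own z axis and vertical below 0.4 rad and linear speed of carrier_a below 0.03 m/s and contact force between carrier_a and rail above 3.4 N) or (x of carrier_a in the frame of bin between -0.06 and 0.06 m and y of carrier_a in the frame of bin between -0.12 and 0.12 m and z of carrier_a in the frame of bin between -0.005 and 0.015 m and angle between carrier_a's own z axis and vertical below 0.2 rad and linear speed of carrier_a below 0.03 m/s and contact force between carrier_a and bin below 3.4 N)) and ((x of carrier_b_arch in the frame of rail_mid between -0.02 and 0.02 m and y of carrier_b_arch in the frame of rail_mid between -0.15 and 0.15 m and z of carrier_b_arch in the frame of rail_mid between -0.004 and 0.018 m and angle between carrier_b's own z axis and vertical below 0.4 rad and linear speed of carrier_b below 0.03 m/s and contact force between carrier_b and rail above 3.4 N) or (x of carrier_b in the frame of bin between -0.06 and 0.06 m and y of carrier_b in the frame of bin between -0.12 and 0.12 m and z of carrier_b in the frame of bin between -0.005 and 0.015 m and angle between carrier_b's own z axis and vertical below 0.2 rad and linear speed of carrier_b below 0.03 m/s and contact force between carrier_b and bin below 3.4 N)) and ((x of carrier_c_arch in the frame of rail_mid between -0.02 and 0.02 m and y of carrier_c_arch in the frame of rail_mid between -0.15 and 0.15 m and z of carrier_c_arch in the frame of rail_mid between -0.004 and 0.018 m and angle between carrier_c's own z axis and vertical below 0.4 rad and linear speed of carrier_c below 0.03 m/s and contact force between carrier_c and rail above 3.4 N) or (x of carrier_c in the frame of bin between -0.06 and 0.06 m and y of carrier_c in the frame of bin between -0.12 and 0.12 m and z of carrier_c in the frame of bin between -0.005 and 0.015 m and angle between carrier_c's own z axis and vertical below 0.2 rad and linear speed of carrier_c below 0.03 m/s and contact force between carrier_c and bin below 3.4 N)) and ((x of carrier_d_arch in the frame of rail_mid between -0.02 and 0.02 m and y of carrier_d_arch in the frame of rail_mid between -0.15 and 0.15 m and z of carrier_d_arch in the frame of rail_mid between -0.004 and 0.018 m and angle between carrier_d's own z axis and vertical below 0.4 rad and linear speed of carrier_d below 0.03 m/s and contact force between carrier_d and rail above 3.4 N) or (x of carrier_d in the frame of bin between -0.06 and 0.06 m and y of carrier_d in the frame of bin between -0.12 and 0.12 m and z of carrier_d in the frame of bin between -0.005 and 0.015 m and angle between carrier_d's own z axis and vertical below 0.2 rad and linear speed of carrier_d below 0.03 m/s and contact force between carrier_d and bin below 3.4 N)) and ((x of carrier_e_arch in the frame of rail_mid between -0.02 and 0.02 m and y of carrier_e_arch in the frame of rail_mid between -0.15 and 0.15 m and z of carrier_e_arch in the frame of rail_mid between -0.004 and 0.018 m and angle between carrier_e's own z axis and vertical below 0.4 rad and linear speed of carrier_e below 0.03 m/s and contact force between carrier_e and rail above 3.4 N) or (x of carrier_e in the frame of bin between -0.06 and 0.06 m and y of carrier_e in the frame of bin between -0.12 and 0.12 m and z of carrier_e in the frame of bin between -0.005 and 0.015 m and angle between carrier_e's own z axis and vertical below 0.2 rad and linear speed of carrier_e below 0.03 m/s and contact force between carrier_e and bin below 3.4 N))); the robot touches nothing.
It fails at once if a bystander (big tube, probe holder, socket adapter) is moved over 30 mm or tipped (distance of any of big_tube, probe_holder, socket_adapter from where it was at the start of the episode above 0.03 m or angle between big_tube's own z axis and vertical above 0.3 rad).
It fails at once if a carrier is dropped or flung (faster than 1.3 m/s) (linear speed of any of carrier_a, carrier_b, carrier_c, carrier_d, carrier_e above 1.3 m/s).
Of carrier_a, carrier_b, carrier_c, carrier_d, carrier_e only 3 to 5 are there at a start; the rules pass over those that are not, and their reading is None.
At some moment in a run one of carrier_a, carrier_b, carrier_c, carrier_d, carrier_e may be knocked a few centimetres aside while the robot is not near it.
It also fails if it takes over 210 s, if anything falls off the work surface, if the arm or the gripper's body presses on something with over 40 N, if the wrist force passes 120 N, or if a joint passes its speed limit or range.

## Working session

There is one attempt and no reset: what is moved stays moved. The work goes in short steps, Python scripts to look and compute and a shell command to move; the robot and the scene stay as the last step left them, time stands still between calls to the robot, and variables do not carry over. Pictures are saved under pics/ and viewed, at most 14 in all, crops included, and the job is handed in when it is done.

```bash
ls; mkdir -p pics; python3 - <<'E'
from station import r
import cv2
for n in ("top","side"):
    c=r.capture(n); cv2.imwrite(f"pics/{n}0.png",c["pixels"][:,:,::-1])
    print(n,{k:v for k,v in c.items() if k!="pixels"})
s=r.sense(); print(s, r.tip_extent)
E
```

```text
pics
top {'fovy': 43.61434622522884, 'cx': 313.83715220789367, 'cy': 232.36540090812701, 'k1': -0.13973823123974055, 'origin': array([0.39852495, 0.0147125 , 1.85664273]), 'orientation': array([[-0.01350557, -0.997357  ,  0.07139062],
       [-0.99988853,  0.01392535,  0.00538557],
       [-0.00636548, -0.07130993, -0.99743389]])}
side {'fovy': 47.19675140292995, 'cx': 320.79119300013133, 'cy': 246.80787093215565, 'k1': -0.08974565162091072, 'origin': array([0.00267364, 0.76808876, 1.06059454]), 'orientation': array([[-0.8458642 , -0.37019678,  0.38401576],
       [-0.53309274,  0.61108866, -0.58513485],
       [-0.01805264, -0.69966063, -0.71424723]])}
{'time_s': 0.1, 'joints': array([-5.67466343e+01,  2.20864478e+01,  3.88644222e-01, -2.43797446e-02,
       -6.84101091e+01, -1.48174832e+01]), 'joint_velocities': array([ 0.04019855, -0.09113687,  0.12278109,  0.06267967, -0.01372987,
       -0.01289262]), 'effort': array([-1.13392525e-03, -3.91688740e+01,  1.87933695e+01,  4.23183516e+00,
        1.35123849e-02, -6.38487109e-05]), 'tcp_pos': array([ 0.19751727, -0.59243371,  0.22957749]), 'ee_rot': array([[-9.48727730e-01, -3.16093660e-01, -7.01880097e-04],
       [-3.16094423e-01,  9.48726043e-01,  1.79195322e-03],
       [ 9.94668744e-05,  1.92193610e-03, -9.99998148e-01]]), 'wrist_force': array([ 0.10612662, -0.52866081,  0.27642842]), 'moment': array([-0.02112259,  0.0074073 ,  0.00298271]), 'gripper_force': 0.0, 'gripper_width': 0.9992800278547149} 0.008
```

View pics/top0.png

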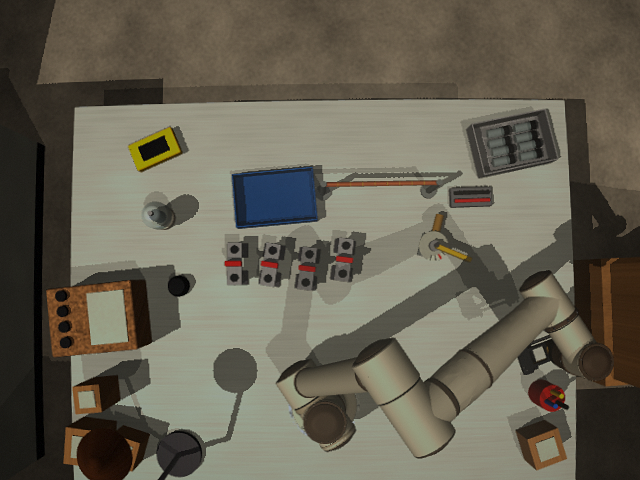

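View pics/side0.png

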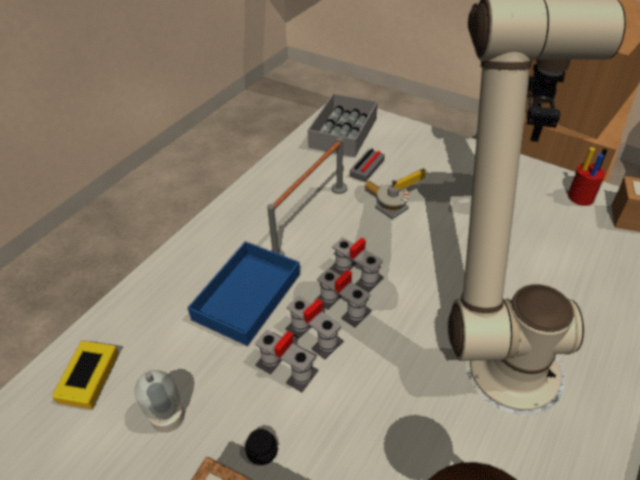

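The top view shows four carriers with red grips at about (233,265), (270,266), (307,268) and (344,259). The bin is near (276,197), the rail runs from (322,185) to (437,183), and the valve sits at (433,247) with its lever toward (465,257). The side view agrees. Next I'll write the measuring helpers and zoom in on the valve.

```bash
cat > h.py <<'E'
import numpy as np, cv2
from station import r
def cam(n):
    s=r.sense(); c=r.capture(n)
    if n=="wrist":
        T=np.eye(4); T[:3,:3]=s["ee_rot"]; T[:3,3]=s["tcp_pos"]; T=T@c["T_tool_cam"]
        c["origin"],c["orientation"]=T[:3,3],T[:3,:3]
    c["f"]=240/np.tan(np.radians(c["fovy"]/2)); return c
def K(c): return np.array([[c["f"],0,c["cx"]],[0,c["f"],c["cy"]],[0,0,1]])
def pt(c,uv,z):
    "pixels -> world points on plane z"
    uv=np.asarray(uv,float).reshape(-1,1,2)
    n=cv2.undistortPoints(uv,K(c),np.array([c["k1"],0,0,0.]))[:,0]
    # exact inverse of 1+k1 r^2 model is found iteratively by cv2
    d=np.c_[n,np.ones(len(n))]@c["orientation"].T
    o=c["origin"]; return o+d*((z-o[2])/d[:,2])[:,None]
def px(c,P):
    P=(np.asarray(P,float).reshape(-1,3)-c["origin"])@c["orientation"]
    return cv2.projectPoints(P,np.zeros(3),np.zeros(3),K(c),np.array([c["k1"],0,0,0.]))[0][:,0]
def mask(c,lo,hi,box=None):
    m=cv2.inRange(cv2.cvtColor(c["pixels"],cv2.COLOR_RGB2HSV),np.array(lo),np.array(hi))
    if box:
        k=np.zeros_like(m); x0,y0,x1,y1=box; k[y0:y1,x0:x1]=1; m=m*k
    return m
def red(c,box=None): return mask(c,(0,170,90),(6,255,255),box)|mask(c,(174,170,90),(180,255,255),box)
def blobs(m,amin=25):
    cs=cv2.findContours(m,cv2.RETR_EXTERNAL,cv2.CHAIN_APPROX_NONE)[0]
    return [k for k in cs if len(k)>8 and cv2.moments(k)["m00"]>amin]
def obj(c,k,z):
    "world centre, long axis angle (deg), size mm of a contour on plane z"
    P=pt(c,k[:,0],z)[:,:2].astype(np.float32)
    m=np.zeros((480,640),np.uint8); cv2.drawContours(m,[k],-1,255,-1)
    Q=pt(c,np.argwhere(m)[:,::-1],z)[:,:2]; cen=Q.mean(0)
    w,v=np.linalg.eigh(np.cov((Q-cen).T)); a=np.degrees(np.arctan2(v[1,1],v[0,1]))%180
    return cen,a,np.sort(cv2.minAreaRect(P)[1])*1e3
E
python3 - <<'E'
from h import *
np.set_printoptions(precision=4,suppress=True)
c=cam("top"); s=cam("side")
for nm,cc,box in (("top",c,(200,220,380,300)),("side",s,(250,220,400,370))):
    for k in blobs(red(cc,box)): print(nm,"red",cv2.boundingRect(k),*obj(cc,k,.112))
for k in blobs(mask(c,(100,120,30),(125,255,255),(220,150,330,240)),500):
    print("bin",*obj(c,k,.05)); print(pt(c,cv2.boxPoints(cv2.minAreaRect(k)),.05))
for k in blobs(mask(c,(0,120,60),(16,255,255),(315,170,450,195))): print("rail",cv2.boundingRect(k),*obj(c,k,.177))
for k in blobs(mask(c,(18,150,80),(32,255,255),(400,200,480,270))): print("lever",cv2.boundingRect(k),*obj(c,k,.094))
for n,cc,b in (("v",c,(390,195,490,270)),("vs",s,(340,140,440,215))):
    cr=cc["pixels"][b[1]:b[3],b[0]:b[2],::-1]; cv2.imwrite(f"pics/{n}.png",cv2.resize(cr,None,fx=6,fy=6,interpolation=2))
cv2.imwrite("pics/both.png",np.hstack([cv2.resize(cv2.imread("pics/v.png"),(400,300)),cv2.resize(cv2.imread("pics/vs.png"),(400,300))]))
E
```

```text
top red (299, 265, 16, 7) [0.4198 0.0466] 81.17957916659039 [13.3241 45.0577]
top red (261, 261, 17, 7) [0.4327 0.1556] 79.63703863270314 [13.8626 47.4803]
top red (225, 261, 16, 5) [0.4371 0.2626] 89.2958030408902 [11.6689 44.083 ]
top red (336, 256, 17, 7) [ 0.4446 -0.0627] 81.27945330873119 [14.3964 47.696 ]
side red (275, 331, 18, 26) [0.4293 0.268 ] 96.50231910584885 [23.6562 62.0267]
side red (304, 299, 19, 23) [0.4253 0.1623] 89.96370121228185 [27.0379 63.2953]
side red (335, 270, 16, 22) [0.4128 0.0557] 94.41857279098194 [25.4298 65.9723]
side red (350, 239, 15, 19) [ 0.4369 -0.0516] 92.75658400234857 [25.2461 66.8319]
bin [0.6374 0.1411] 94.43547044445204 [165.0084 246.2208]
[[0.7106 0.2749 0.05  ]
 [0.73   0.0279 0.05  ]
 [0.5657 0.0148 0.05  ]
 [0.546  0.2598 0.05  ]]
rail (326, 181, 111, 6) [ 0.6558 -0.166 ] 90.2166330426541 [ 12.6271 312.5736]
lever (437, 245, 31, 15) [ 0.4611 -0.3825] 67.44254005643221 [14.199  93.0339]
```

View pics/both.png

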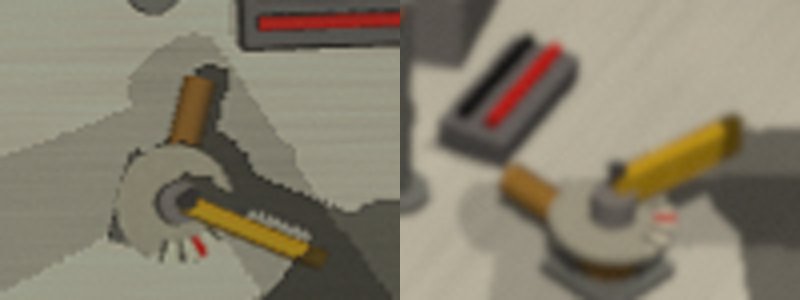

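The left panel (top camera) shows the dial centre near (176,197), the red mark at (199,245) and the lever running to (325,258). The 0 and 22.5 marks are near (165,250) and (182,252), so the lever is close to fully open. I'll move in for a wrist view.

```bash
python3 -m jog '1 48 36 24 9.8;1 48 36 24 9.8;1 48 36 20 9.8;1 48 36 20 9.8;1 48 36 20 9.8'; python3 -m jog '1 0 0 0 0; 1 0 0 0 0'
python3 - <<'E'
from h import *
np.set_printoptions(precision=4,suppress=True)
c=cam("wrist"); s=r.sense(); print(s["tcp_pos"],s["ee_rot"],s["joints"],s["wrist_force"]); print(c["T_tool_cam"],c["origin"],c["fovy"])
cv2.imwrite("pics/w1.png",c["pixels"][:,:,::-1])
E
```

```text
time_s: 0.82
tcp_pos: [0.4341, -0.4151, 0.3369]
ee_rot: [[-0.378, -0.926, 0.0], [-0.926, 0.378, 0.0], [-0.0, -0.0, -1.0]]
wrist_force: [1.0, -0.4, 0.1]
gripper_width: 0.997
gripper_force: 0.0
time_s: 1.08
tcp_pos: [0.4327, -0.4162, 0.3357]
ee_rot: [[-0.384, -0.923, -0.001], [-0.923, 0.384, 0.001], [-0.0, 0.001, -1.0]]
wrist_force: [-0.3, -0.1, -0.7]
gripper_width: 1.0
gripper_force: 0.0
[ 0.432  -0.4167  0.3355] [[-0.3848 -0.923  -0.0014]
 [-0.923   0.3848  0.001 ]
 [-0.0003  0.0017 -1.    ]] [-28.5268  16.7431   7.5239  -0.0094 -80.8789   5.8972] [-0.1062 -0.6623  0.006 ]
[[ 0.0002 -0.9552 -0.2959  0.0814]
 [ 1.      0.0006 -0.0014  0.    ]
 [ 0.0015 -0.2959  0.9552 -0.1558]
 [ 0.      0.      0.      1.    ]] [ 0.4016 -0.4915  0.4915] 68.4002210139722
```

View pics/w1.png

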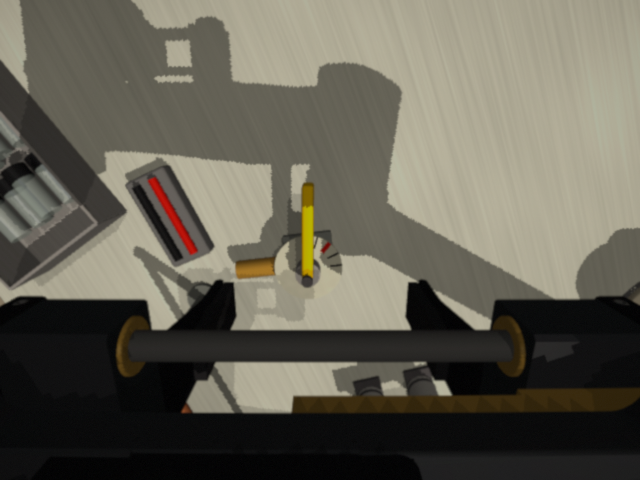

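The wrist view shows the lever from (307,280) at the hub to (307,185) at its tip. The dial marks run from (315,243) round to (337,266), with the red one near (327,247).

```bash
python3 - <<'E'
from h import *
np.set_printoptions(precision=4,suppress=True)
c=cam("wrist")
m=mask(c,(20,120,40),(34,255,255),(280,150,340,300))
for k in blobs(m): print("lever",cv2.boundingRect(k),*obj(c,k,.094))
t=pt(c,[[308,184],[307,281]],.094); print("tip,hub end",t)
k=max(blobs(red(c,(300,230,350,280)),3),key=len); mk=obj(c,k,.054)
print("redmark",*mk)
print("marks",pt(c,[[315,243],[334,257],[337,266]],.054), "pipe",pt(c,[[272,267],[238,269]],.03))
cr=c["pixels"][215:305,230:350,::-1]; cv2.imwrite("pics/w1c.png",cv2.resize(cr,None,fx=6,fy=6,interpolation=2))
E
```

```text
lever (301, 183, 13, 96) [ 0.4583 -0.395 ] 66.17959508450132 [ 14.4481 115.3797]
tip,hub end [[ 0.4356 -0.4447  0.094 ]
 [ 0.4834 -0.3365  0.094 ]]
redmark [ 0.4511 -0.3554] 31.297939578149766 [ 4.2616 14.5911]
marks [[ 0.4609 -0.3661  0.054 ]
 [ 0.4453 -0.3387  0.054 ]
 [ 0.4464 -0.3254  0.054 ]] pipe [[ 0.5335 -0.3499  0.03  ]
 [ 0.5789 -0.3655  0.03  ]]
```

View pics/w1c.png

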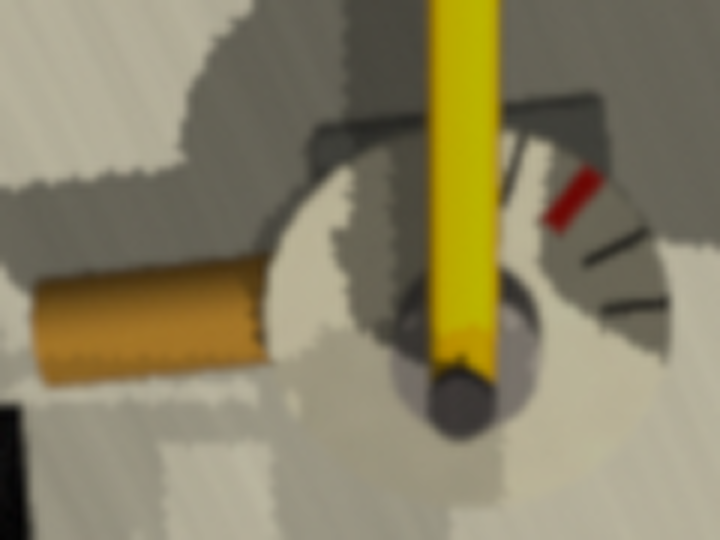

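Pivot is about (0.482, -0.339), lever about 84° open, and closed about -18° from world -x. I'll go down on the grip point.

```bash
python3 -m jog '1 9 3 -40 -1.2;1 9.5 3 -60 0;1 0 0 -60 0;1 0 0 -60 0;1 0 0 -30 0' | tail -0;  python3 -m jog '1 0 0 -10 0;1 0 0 0 0'; python3 -m jog '0.2 0 0 0 0;0.2 0 0 0 0;0 0 0 0 0;0 0 0 0 0;0 0 0 0 0'
```

```text
time_s: 2.05
tcp_pos: [0.4509, -0.4114, 0.0764]
ee_rot: [[-0.404, -0.915, -0.0], [-0.915, 0.404, -0.0], [0.0, 0.0, -1.0]]
wrist_force: [0.0, -0.8, 0.9]
gripper_width: 1.001
gripper_force: 0.0
time_s: 2.68
tcp_pos: [0.4514, -0.4105, 0.0764]
ee_rot: [[-0.403, -0.915, 0.0], [-0.915, 0.403, -0.0], [0.0, -0.0, -1.0]]
wrist_force: [0.8, -1.2, -0.6]
gripper_width: 0.521
gripper_force: 0.0Exception ignored on flushing sys.stdout:
BrokenPipeError: [Errno 32] Broken pipe
```

```bash
python3 -m jog '0 0 0 0 0;0 0 0 0 0;0 0 0 0 0;0 0 0 0 0;0 0 0 0 0'|tail -2; python3 -m jog '0 -12 6.5 0 -10;0 -10.7 8.5 0 -10;0 -9 10.2 0 -10;0 -7.1 11.6 0 -10;0 -5 12.6 0 -10'; python3 -m jog '0 -2.7 13.3 0 -10;0 -0.3 13.6 0 -10;0 0 0 0 0'
```

```text
gripper_width: 0.157
gripper_force: 30.0
time_s: 3.92
tcp_pos: [0.4069, -0.3605, 0.0762]
ee_rot: [[-0.962, -0.275, -0.001], [-0.275, 0.962, 0.001], [0.0, 0.001, -1.0]]
wrist_force: [2.0, 2.2, -0.8]
gripper_width: 0.159
gripper_force: 30.0
time_s: 4.3
tcp_pos: [0.4038, -0.333, 0.0762]
ee_rot: [[-0.998, 0.064, -0.002], [0.064, 0.998, 0.001], [0.002, 0.001, -1.0]]
wrist_force: [-2.6, 2.7, 0.4]
gripper_width: 0.158
gripper_force: 30.0
```

```bash
python3 -m jog '0 1.5 9.3 0 -7;0 0 0 0 0;0 0 0 0 0' | grep -E 'tcp|force|\[\['; python3 -m jog '0 1.5 5.3 0 -4;0 0 0 0 0;0 0 0 0 0'| grep -E 'tcp|force|\[\[';python3 -m jog '0 1.3 4 0 -3;0 0 0 0 0;0 0 0 0 0'| grep -E 'tcp|force|\[\['; python3 -c "
from station import r;print(r.sense()['moment'])"
```

```text
tcp_pos: [0.4048, -0.3241, 0.0762]
ee_rot: [[-0.983, 0.184, -0.003], [0.184, 0.983, 0.002], [0.003, 0.001, -1.0]]
wrist_force: [-1.7, 5.8, 3.3]
gripper_force: 30.0
tcp_pos: [0.406, -0.3187, 0.0762]
ee_rot: [[-0.968, 0.252, -0.004], [0.252, 0.968, 0.002], [0.004, 0.001, -1.0]]
wrist_force: [-3.2, 6.3, 4.4]
gripper_force: 30.0
tcp_pos: [0.4068, -0.3162, 0.0762]
ee_rot: [[-0.953, 0.301, -0.005], [0.301, 0.953, 0.0], [0.005, -0.001, -1.0]]
wrist_force: [-5.0, -0.8, 2.8]
gripper_force: 30.3
[-0.41401256  1.28587383  0.55563318]
```

```bash
python3 -m jog '0 1.3 4 0 -2;0 0 0 0 0;0 0 0 0 0'| grep -E 'tcp|force|\[\['; python3 -m jog '1 0 0 0 0;1 0 0 0 0;1 0 0 0 0;1 0 0 0 0;1 0 0 0 0'| grep -E 'tcp|force|\[\[';  python3 -m jog '1 0 0 60 0;1 0 0 60 0;1 -20 20 60 0;1 -20 20 60 0;1 0 0 0 0'
python3 - <<'E'
from h import *
np.set_printoptions(precision=4,suppress=True)
c=cam("wrist"); b=cam("top")
for cc,bx in ((c,(0,0,640,300)),(b,(400,240,480,300))):
  for k in blobs(mask(cc,(20,120,40),(34,255,255),bx)): print("lever",cv2.boundingRect(k),*obj(cc,k,.094))
E
```

```text
tcp_pos: [0.4072, -0.3158, 0.0762]
ee_rot: [[-0.943, 0.334, -0.006], [0.334, 0.943, -0.004], [0.004, -0.006, -1.0]]
wrist_force: [-9.3, -20.4, -3.2]
gripper_force: 30.6
tcp_pos: [0.4105, -0.3114, 0.0763]
ee_rot: [[-0.941, 0.337, 0.0], [0.337, 0.941, -0.0], [-0.0, 0.0, -1.0]]
wrist_force: [1.2, -0.8, 0.0]
gripper_force: 0.0
time_s: 7.05
tcp_pos: [0.3735, -0.274, 0.3151]
ee_rot: [[-0.942, 0.336, 0.011], [0.336, 0.942, -0.005], [-0.012, -0.0, -1.0]]
wrist_force: [0.3, 0.1, 0.8]
gripper_width: 0.997
gripper_force: 0.0
lever (287, 211, 20, 89) [ 0.4188 -0.3186] 163.7078540832697 [ 16.4485 107.2115]
lever (429, 246, 9, 15) [ 0.4576 -0.3264] 161.978545527437 [17.1429 43.1469]
```

The valve is against its stop: the force reached 20 N with no more motion, and the lever points about -17°. Next I'll move over the carriers at yaw 180.

```bash
python3 -m jog '1 6 40 8 10;1 6 40 8 10;1 6 40 8 10;1 6 40 8 10;1 6 40 8 10' |grep tcp; python3 -m jog '1 6 40 8 10;1 6 40 8 10;1 6 40 8 10;1 6 40 8 10;1 6 40 8 10'|grep tcp;  python3 -m jog '1 6 40 8 9.7;1 0 0 0 0;1 0 0 0 0'
python3 - <<'E'
from h import *
np.set_printoptions(precision=4,suppress=True)
c=cam("wrist"); s=cam("side"); cv2.imwrite("pics/w2.png",c["pixels"][:,:,::-1])
for k in blobs(red(c)): print("red",cv2.boundingRect(k),*obj(c,k,.112))
for k in blobs(mask(s,(0,100,60),(18,255,255),(262,130,350,220))): print("rail side",cv2.boundingRect(k),*obj(s,k,.170))
E
```

```text
tcp_pos: [0.4022, -0.0726, 0.3477]
tcp_pos: [0.4324, 0.1275, 0.3875]
time_s: 8.78
tcp_pos: [0.4383, 0.1659, 0.3956]
ee_rot: [[-0.002, -1.0, -0.003], [-1.0, 0.002, -0.002], [0.002, 0.003, -1.0]]
wrist_force: [-0.3, -0.4, 0.1]
gripper_width: 1.0
gripper_force: 0.0
red (315, 253, 12, 34) [0.4381 0.2595] 89.81850565265374 [14.75   47.3337]
red (316, 170, 17, 40) [0.434  0.1534] 80.68655082158104 [15.5094 49.7221]
red (326, 74, 19, 46) [0.4213 0.0447] 81.24082686295402 [15.2655 49.1357]
red (305, 0, 15, 21) [ 0.4472 -0.0443] 93.99462584479703 [15.1845 19.3871]
rail side (284, 189, 8, 8) [ 0.6571 -0.0816] 98.93378929512636 [15.342  30.3954]
rail side (293, 179, 9, 9) [ 0.6579 -0.125 ] 105.23204971212945 [17.2509 33.5553]
rail side (288, 130, 52, 12) [ 0.7494 -0.3266] 36.76573166880459 [ 55.2336 146.9568]
```

View pics/w2.png

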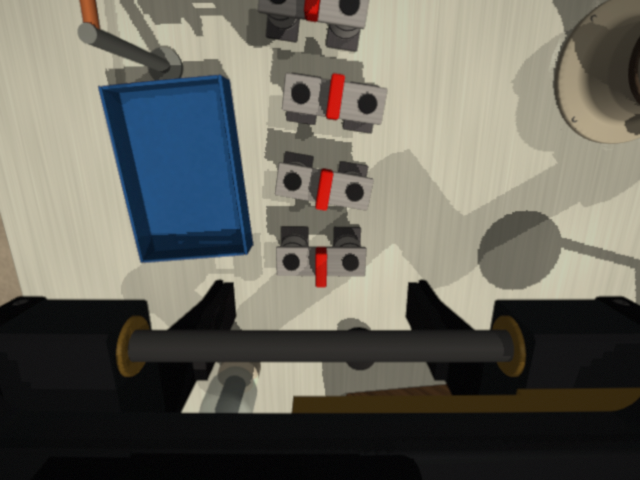

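The wrist view shows four carriers with red grips at (321,267), (325,190), (335,97) and (312,10), the bin corners at (100,88), (228,76), (252,250) and (141,262), and the near rail end at (88,30). The positions agree with the top view to 3 mm. I'll pick A first.

```bash
python3 -m jog '0.5 0 47 -40 0;0.5 0 46 -60 0;0.5 0 0 -60 0;0.5 0 0 -60 0;0.5 0 0 -50 0' |grep tcp; python3 -m jog '0.5 0 0 -25 0;0.5 0 0 -9 0;0.5 0 0 0 0'; python3 - <<'E'
from h import *
np.set_printoptions(precision=4,suppress=True)
c=cam("top")
for k in blobs(red(c,(200,220,380,300))): print("red",cv2.boundingRect(k),*obj(c,k,.112))
b=cam("wrist")
print("wb")
for k in blobs(mask(b,(100,120,30),(125,255,255)),500): print(*obj(b,k,.05))
E
```

```text
tcp_pos: [0.4379, 0.2496, 0.1357]
time_s: 9.88
tcp_pos: [0.4388, 0.2507, 0.104]
ee_rot: [[-0.002, -1.0, 0.0], [-1.0, 0.002, -0.0], [0.0, -0.0, -1.0]]
wrist_force: [0.2, -0.1, 0.2]
gripper_width: 0.501
gripper_force: 0.0
red (299, 265, 17, 7) [0.4201 0.0458] 79.12317458596017 [13.8407 47.3045]
red (336, 256, 17, 7) [ 0.4445 -0.0625] 80.98247776910682 [13.985 47.696]
wb
[0.5817 0.1815] 78.44796665789231 [125.1585 161.8354]
```

```bash
python3 -m jog '0.5 0 8 -13 0;0.2 0 0 0 0;0 0 0 0 0;0 0 0 0 0;0 0 0 0 0';python3 -m jog '0 0 0 0 0;0 0 0 0 0;0 0 0 0 0' |grep grip;  python3 -m jog '0 0 0 15 0;0 0 0 20 0;0 0 0 25 0;0 0 0 0 0;0 0 0 0 0'; python3 -m jog '0 0 0 0 0;0 0 0 0 0;0 0 0 0 0'
```

```text
time_s: 10.6
tcp_pos: [0.4376, 0.2586, 0.0907]
ee_rot: [[-0.001, -1.0, -0.002], [-1.0, 0.001, -0.001], [0.001, 0.002, -1.0]]
wrist_force: [-3.8, 0.5, 2.1]
gripper_width: 0.183
gripper_force: 30.0
gripper_width: 0.178
gripper_force: 30.0
time_s: 11.6
tcp_pos: [0.4378, 0.2585, 0.1497]
ee_rot: [[-0.002, -1.0, -0.002], [-1.0, 0.002, -0.001], [0.001, 0.002, -1.0]]
wrist_force: [0.4, -0.1, -4.9]
gripper_width: 0.18
gripper_force: 30.0
time_s: 11.98
tcp_pos: [0.4383, 0.259, 0.1503]
ee_rot: [[-0.001, -1.0, -0.001], [-1.0, 0.001, -0.001], [0.001, 0.001, -1.0]]
wrist_force: [0.4, 0.8, -5.4]
gripper_width: 0.177
gripper_force: 30.0
```

The load is about 5.2 N, so A is heavy and goes to the far slot of the rail.

```bash
python3 -m jog '0 0 0 35 0;0 0 0 40 0;0 0 -20 40 0;0 10 -35 35 0;0 20 -48 0 0' |grep tcp; python3 -m jog '0 22 -48 0 0;0 22 -48 0 0;0 22 -48 0 0;0 22 -48 0 0;0 22 -48 0 0' |grep tcp; python3 -m jog '0 22 -48 0 0;0 22 -48 0 0;0 22 -45 0 0;0 15 -35 0 0;0 0 0 0 0'; python3 -m jog '0 0 0 0 0;0 0 0 0 0'
python3 - <<'E'
from h import *
np.set_printoptions(precision=4,suppress=True)
c=cam("wrist"); cv2.imwrite("pics/w3.png",c["pixels"][:,:,::-1]); b=cam("top");cv2.imwrite("pics/t3.png",b["pixels"][:,:,::-1])
for k in blobs(red(b,(200,220,380,300))): print("red",cv2.boundingRect(k),*obj(b,k,.112))
E
```

```text
tcp_pos: [0.47, 0.1566, 0.3044]
tcp_pos: [0.5789, -0.0854, 0.3002]
time_s: 13.85
tcp_pos: [0.6597, -0.2627, 0.2979]
ee_rot: [[-0.005, -1.0, -0.003], [-1.0, 0.005, 0.0], [-0.0, 0.003, -1.0]]
wrist_force: [-0.6, 0.6, -6.4]
gripper_width: 0.183
gripper_force: 30.0
time_s: 14.1
tcp_pos: [0.6593, -0.2589, 0.3009]
ee_rot: [[0.0, -1.0, -0.0], [-1.0, -0.0, 0.0], [-0.0, 0.0, -1.0]]
wrist_force: [-0.2, 0.6, -5.2]
gripper_width: 0.178
gripper_force: 30.0
red (299, 265, 16, 7) [0.4199 0.0469] 80.3676114917817 [14.045  45.4217]
red (261, 261, 17, 7) [0.4326 0.1554] 80.026966845437 [13.8597 47.4801]
```

View pics/w3.png

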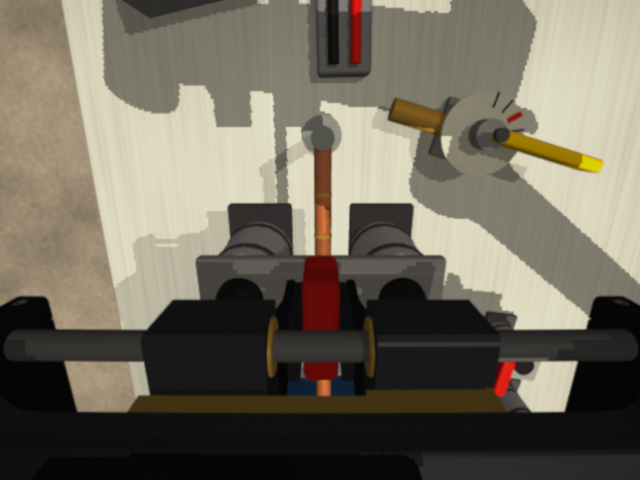

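The wrist view shows the bar at column ~322, centred between the sleeves (228–293 and 350–412), with the far post top at (322,135). I'll measure the rail x from this view.

```bash
python3 - <<'E'
from h import *
np.set_printoptions(precision=4,suppress=True)
c=cam("wrist")
m=mask(c,(0,90,40),(20,255,255),(305,145,340,255))
for v in (160,180,200,220,235,250):
    u=np.flatnonzero(m[v]); print(v,u.min(),u.max(),pt(c,[[(u.min()+u.max())/2,v]],.17)[0])
print(pt(c,[[322,135]],.18), r.sense()["tcp_pos"])
E
```

```text
160 315 330 [ 0.6583 -0.3185  0.17  ]
180 315 330 [ 0.6583 -0.3026  0.17  ]
200 315 330 [ 0.6582 -0.2863  0.17  ]
220 315 330 [ 0.6582 -0.2694  0.17  ]
235 315 330 [ 0.6582 -0.2563  0.17  ]
250 316 330 [ 0.6577 -0.2429  0.17  ]
[[ 0.6587 -0.3377  0.18  ]] [ 0.6594 -0.259   0.3013]
```

```bash
python3 -m jog '0 -1.5 -18 -20 0;0 0 0 -35 0;0 0 0 -25 0;0 0 0 -12 0;0 0 0 0 0'; python3 -m jog '0 0 0 -4 0;0 0 0 -3 0;0 0 0 -3 0;0 0 0 0 0;0 0 0 0 0'
```

```text
time_s: 14.88
tcp_pos: [0.6574, -0.2782, 0.2075]
ee_rot: [[-0.001, -1.0, -0.002], [-1.0, 0.001, 0.0], [-0.0, 0.002, -1.0]]
wrist_force: [-0.1, 0.0, -5.4]
gripper_width: 0.182
gripper_force: 30.0
time_s: 15.5
tcp_pos: [0.658, -0.2779, 0.1989]
ee_rot: [[-0.001, -1.0, 0.0], [-1.0, 0.001, -0.0], [0.0, -0.0, -1.0]]
wrist_force: [0.1, -0.6, -6.3]
gripper_width: 0.183
gripper_force: 30.0
```

```bash
python3 -m jog '0 0 0 -2 0;0 0 0 -1 0;0 0 0 0 0;0 0 0 0 0' | grep -E 'tcp|wrist'; python3 -m jog '0.1 0 0 0 0;0.2 0 0 0 0;0.3 0 0 0 0;0.4 0 0 0 0;0.5 0 0 0 0' | grep -E 'tcp|wrist|width'; python3 -m jog '0.5 0 0 0 0;0.5 0 0 0 0;0.5 0 0 0 0' | grep -E 'tcp|wrist|width';python3 -m jog '0.5 0 0 20 0;0.5 0 0 40 0;0.5 0 0 60 0;0.5 0 0 20 0' | grep -E 'tcp|wrist|width'
python3 - <<'E'
from h import *
np.set_printoptions(precision=4,suppress=True)
c=cam("wrist"); s=cam("side")
for k in blobs(red(c)): print("red",cv2.boundingRect(k),*obj(c,k,.219))
cv2.imwrite("pics/s4.png",cv2.resize(s["pixels"][80:380,180:480,::-1],None,fx=2,fy=2))
E
```

```text
tcp_pos: [0.6581, -0.2781, 0.1983]
wrist_force: [-3.4, 2.9, 6.0]
tcp_pos: [0.6581, -0.278, 0.1955]
wrist_force: [0.6, 0.3, 0.1]
gripper_width: 0.433
tcp_pos: [0.658, -0.2779, 0.1957]
wrist_force: [0.6, 0.7, 0.6]
gripper_width: 0.5
tcp_pos: [0.6589, -0.2786, 0.3414]
wrist_force: [-0.9, -0.3, -0.4]
gripper_width: 0.5
red (313, 208, 19, 59) [ 0.6588 -0.2774] 89.62734161562192 [14.9298 49.6985]
red (490, 132, 13, 9) [ 0.5274 -0.3572] 30.45614831962962 [2.8116 8.9319]
red (349, 0, 10, 88) [ 0.6367 -0.4213] 91.40575042110834 [ 6.2798 55.71  ]
```

View pics/s4.png

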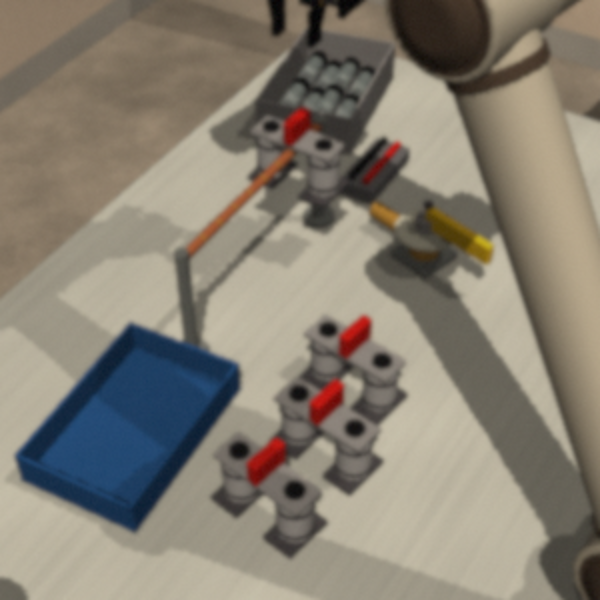

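Carrier A hangs level on the rail at (0.659, -0.277). In the crop, B, C and D stand unmoved at (265,460), (326,400) and (355,335). D is next.

```bash
python3 -m jog '0.5 -30 10 0 0;0.5 -45 30 0 0;0.5 -45 45 0 -3;0.5 -45 50 0 -3;0.5 -40 50 0 -3' |grep tcp; python3 -m jog '0.5 -10 25 0 0;0.5 0 0 0 0;0.5 0 0 0 0';
python3 - <<'E'
from h import *
np.set_printoptions(precision=4,suppress=True)
c=cam("wrist")
for k in blobs(red(c)): print("red",cv2.boundingRect(k),*obj(c,k,.112))
E
```

```text
tcp_pos: [0.4555, -0.0974, 0.3339]
time_s: 18.6
tcp_pos: [0.4479, -0.0737, 0.3348]
ee_rot: [[-0.157, -0.988, -0.002], [-0.988, 0.157, -0.0], [0.0, 0.002, -1.0]]
wrist_force: [-0.2, -0.0, 0.1]
gripper_width: 0.501
gripper_force: 0.0
red (353, 364, 13, 32) [0.4338 0.1535] 80.25589592317054 [14.5822 47.8175]
red (352, 283, 13, 38) [0.4214 0.0435] 81.55699068090776 [13.6883 48.6546]
red (317, 194, 15, 44) [ 0.4456 -0.0661] 82.50777166160807 [15.1599 48.7574]
red (0, 39, 25, 12) [ 0.7211 -0.2822] 161.3640937513064 [ 9.0355 23.3134]
```

```bash
python3 -m jog '0.5 -2 8 -40 0.7;0.5 0 0 -55 0;0.5 0 0 -55 0;0.5 0 0 -50 0;0.5 0 0 0 0' |grep tcp; python3 -m jog '0.5 0 0 -25 0;0.5 0 0 -10 0;0.5 0 0 0 0' 
```

```text
tcp_pos: [0.4433, -0.0668, 0.1322]
time_s: 19.65
tcp_pos: [0.4467, -0.0657, 0.1015]
ee_rot: [[-0.146, -0.989, 0.001], [-0.989, 0.146, -0.0], [0.0, -0.001, -1.0]]
wrist_force: [0.2, 0.8, -0.4]
gripper_width: 0.503
gripper_force: 0.0
```

```bash
python3 -m jog '0.4 -1 0 -10.5 0;0.2 0 0 0 0;0 0 0 0 0;0 0 0 0 0;0 0 0 0 0'|grep -E 'tcp|wrist|wid';python3 -m jog '0 0 0 0 0;0 0 0 0 0' |grep grip;  python3 -m jog '0 0 0 15 0;0 0 0 20 0;0 0 0 25 0;0 0 0 0 0;0 0 0 0 0'|grep -E 'tcp|wrist'; python3 -m jog '0 0 0 0 0;0 0 0 0 0;0 0 0 0 0'
```

```text
tcp_pos: [0.445, -0.0654, 0.0905]
wrist_force: [-1.3, 0.8, 2.7]
gripper_width: 0.18
gripper_width: 0.178
gripper_force: 30.0
tcp_pos: [0.4434, -0.0655, 0.1485]
wrist_force: [0.3, -0.4, -5.4]
time_s: 21.52
tcp_pos: [0.4447, -0.0655, 0.1498]
ee_rot: [[-0.145, -0.989, -0.001], [-0.989, 0.145, -0.0], [0.0, 0.001, -1.0]]
wrist_force: [-0.0, -0.2, -5.5]
gripper_width: 0.179
gripper_force: 30.0
```

D is heavy too at 5.5 N, so it goes to the second rail slot.

```bash
python3 -m jog '0 0 0 35 0;0 0 0 45 0;0 15 -5 45 0;0 35 -20 25 2;0 42 -28 0 3' |grep tcp; python3 -m jog '0 42 -28 0 3;0 42 -28 0 0.3;0 25 -16 0 0;0 12 -9 0 0;0 0 0 0 0'|grep tcp; python3 -m jog '0 0 0 0 0;0 0 0 0 0'
python3 - <<'E'
from h import *
np.set_printoptions(precision=4,suppress=True)
b=cam("top")
for k in blobs(red(b,(200,220,380,300))): print("red",cv2.boundingRect(k),*obj(b,k,.112))
E
```

```text
tcp_pos: [0.5389, -0.1187, 0.3036]
tcp_pos: [0.6581, -0.1999, 0.2979]
time_s: 23.02
tcp_pos: [0.6574, -0.1989, 0.3007]
ee_rot: [[-0.001, -1.0, 0.0], [-1.0, 0.001, 0.0], [-0.0, -0.0, -1.0]]
wrist_force: [-0.5, -0.1, -4.7]
gripper_width: 0.18
gripper_force: 30.0
red (299, 265, 14, 7) [0.4202 0.0495] 80.83399337978642 [14.045  39.2937]
red (261, 261, 17, 7) [0.4328 0.1561] 80.01795547891439 [12.9057 46.5128]
```

```bash
python3 -m jog '0 0.5 -2 -25 0;0 0 0 -35 0;0 0 0 -25 0;0 0 0 -10 0;0 0 0 0 0'|grep -E 'tcp|wrist'; python3 -m jog '0 0 0 -4 0;0 0 0 -2 0;0 0 0 -2 0;0 0 0 0 0;0 0 0 0 0'|grep -E 'tcp|wrist'; python3 -m jog '0 0 0 -1 0;0 0 0 0 0;0 0 0 0 0'|grep -E 'tcp|wrist'
```

```text
tcp_pos: [0.6583, -0.2013, 0.2054]
wrist_force: [1.0, -0.6, -4.9]
tcp_pos: [0.6586, -0.2015, 0.1977]
wrist_force: [0.2, -0.2, -3.5]
tcp_pos: [0.6586, -0.2016, 0.1976]
wrist_force: [-1.7, 2.3, 3.5]
```

Contact is made, so I'll release and check.

```bash
python3 -m jog '0.1 0 0 0 0;0.2 0 0 0 0;0.3 0 0 0 0;0.4 0 0 0 0;0.5 0 0 0 0' | grep -E 'tcp|wrist|width'; python3 -m jog '0.5 0 0 0 0;0.5 0 0 0 0;0.5 0 0 0 0' | grep -E 'tcp|wrist|width';python3 -m jog '0.5 0 0 20 0;0.5 0 0 40 0;0.5 0 0 60 0;0.5 0 0 20 0' | grep -E 'tcp|wrist|width'
python3 - <<'E'
from h import *
np.set_printoptions(precision=4,suppress=True)
c=cam("wrist")
for k in blobs(red(c)): print("red",cv2.boundingRect(k),*obj(c,k,.219))
E
python3 -m jog '0.5 -30 10 0 0;0.5 -45 30 0 0;0.5 -45 45 0 -3;0.5 -45 50 0 -3;0.5 -50 50 0 -3' |grep tcp; python3 -m jog '0.5 -20 40 0 0;0.5 0 0 0 0;0.5 0 0 0 0';
python3 - <<'E'
from h import *
np.set_printoptions(precision=4,suppress=True)
c=cam("wrist")
for k in blobs(red(c)): print("red",cv2.boundingRect(k),*obj(c,k,.112))
E
```

```text
tcp_pos: [0.6585, -0.2015, 0.1959]
wrist_force: [0.2, -0.8, -0.5]
gripper_width: 0.432
tcp_pos: [0.6584, -0.2015, 0.1963]
wrist_force: [0.4, 1.0, -0.3]
gripper_width: 0.501
tcp_pos: [0.6595, -0.202, 0.3418]
wrist_force: [1.0, 0.3, -0.3]
gripper_width: 0.498
red (312, 206, 19, 59) [ 0.6599 -0.2025] 90.96381218922627 [14.5679 49.7028]
red (314, 107, 20, 68) [ 0.6586 -0.2774] 89.61496651934549 [14.5929 49.2559]
red (500, 62, 13, 9) [ 0.5276 -0.329 ] 28.663748432598027 [2.7402 9.2495]
red (352, 0, 9, 15) [ 0.6361 -0.366 ] 91.53392841931672 [5.542  8.6379]
tcp_pos: [0.4514, -0.0256, 0.3353]
time_s: 27.25
tcp_pos: [0.4331, 0.0134, 0.3359]
ee_rot: [[-0.157, -0.988, -0.0], [-0.988, 0.157, -0.0], [0.0, 0.0, -1.0]]
wrist_force: [0.0, 0.4, -0.2]
gripper_width: 0.502
gripper_force: 0.0
red (332, 303, 14, 28) [0.4327 0.1474] 80.002912999733 [14.9318 36.8649]
red (329, 212, 14, 43) [0.421  0.0433] 82.45322909401563 [14.5607 48.8871]
```

```bash
python3 -m jog '0.5 -6 15 -40 0.7;0.5 -6 15 -55 0;0.5 0 0 -55 0;0.5 0 0 -50 0;0.5 0 0 0 0' |grep tcp; python3 -m jog '0.5 0 0 -25 0;0.5 0 0 -10 0;0.5 0 0 0 0' 
```

```text
tcp_pos: [0.419, 0.0413, 0.133]
time_s: 28.3
tcp_pos: [0.422, 0.0433, 0.102]
ee_rot: [[-0.146, -0.989, 0.001], [-0.989, 0.146, 0.0], [-0.0, -0.001, -1.0]]
wrist_force: [0.9, 0.2, 0.2]
gripper_width: 0.498
gripper_force: 0.0
```

```bash
python3 -m jog '0.4 -1 0 -11 0;0.2 0 0 0 0;0 0 0 0 0;0 0 0 0 0;0 0 0 0 0'|grep -E 'tcp|wrist|wid';python3 -m jog '0 0 0 0 0;0 0 0 0 0' |grep grip;  python3 -m jog '0 0 0 15 0;0 0 0 20 0;0 0 0 25 0;0 0 0 0 0;0 0 0 0 0'|grep -E 'tcp|wrist'; python3 -m jog '0 0 0 0 0;0 0 0 0 0;0 0 0 0 0'
python3 - <<'E'
from h import *
np.set_printoptions(precision=4,suppress=True)
b=cam("top")
m=mask(b,(100,120,30),(125,255,255),(220,150,330,240)); k=max(blobs(m,500),key=len)
print(pt(b,cv2.boxPoints(cv2.minAreaRect(k)),.05))
c=cam("wrist"); k=max(blobs(mask(c,(100,120,30),(125,255,255)),500),key=len); print(*obj(c,k,.05)); print(pt(c,cv2.boxPoints(cv2.minAreaRect(k)),.05))
s=cam("side"); k=max(blobs(mask(s,(100,120,30),(125,255,255)),500),key=len); p=cv2.approxPolyDP(k,6,True)[:,0]; print(np.c_[p,pt(s,p,.05)[:,:2]])
E
```

```text
tcp_pos: [0.4203, 0.0435, 0.0905]
wrist_force: [-0.4, 1.5, 1.3]
gripper_width: 0.18
gripper_width: 0.183
gripper_force: 30.0
tcp_pos: [0.4188, 0.0429, 0.1486]
wrist_force: [0.9, 0.9, -5.3]
time_s: 30.18
tcp_pos: [0.42, 0.0433, 0.1498]
ee_rot: [[-0.145, -0.989, -0.001], [-0.989, 0.145, -0.0], [0.001, 0.001, -1.0]]
wrist_force: [-0.6, 0.1, -6.2]
gripper_width: 0.184
gripper_force: 30.0
[[0.7106 0.2748 0.05  ]
 [0.7299 0.0278 0.05  ]
 [0.5658 0.0148 0.05  ]
 [0.5463 0.2598 0.05  ]]
[0.6017 0.0462] 177.7826504664372 [ 89.663  147.4198]
[[0.6781 0.0149 0.05  ]
 [0.5346 0.0039 0.05  ]
 [0.5394 0.0933 0.05  ]
 [0.6982 0.1102 0.05  ]]
[[245.     243.       0.7225   0.0308]
 [189.     309.       0.7016   0.273 ]
 [193.     319.       0.674    0.2902]
 [247.     343.       0.5269   0.2769]
 [298.     266.       0.5589   0.0263]]
```

C is heavy too, so it goes to the third slot at y = -0.125.

```bash
python3 -m jog '0 0 0 35 0;0 0 0 45 0;0 20 -10 45 0;0 40 -25 25 2;0 45 -35 0 3' |grep tcp; python3 -m jog '0 45 -35 0 3;0 45 -35 0 0.3;0 30 -19 0 0;0 13 -9 0 0;0 0 0 0 0'|grep tcp; python3 -m jog '0 0 0 0 0;0 0 0 0 0'
python3 - <<'E'
from h import *
np.set_printoptions(precision=4,suppress=True)
b=cam("top")
for k in blobs(red(b,(200,220,380,300))): print("red",cv2.boundingRect(k),*obj(b,k,.112))
c=cam("wrist")
m=mask(c,(0,90,40),(20,255,255),(305,145,340,255))
for k in blobs(red(c)): print("red",cv2.boundingRect(k),*obj(c,k,.219))
E
```

```text
tcp_pos: [0.5275, -0.0267, 0.3035]
tcp_pos: [0.6585, -0.1252, 0.2981]
time_s: 31.82
tcp_pos: [0.6576, -0.124, 0.3007]
ee_rot: [[-0.0, -1.0, 0.0], [-1.0, 0.0, 0.0], [-0.0, -0.0, -1.0]]
wrist_force: [-0.6, 0.3, -5.2]
gripper_width: 0.19
gripper_force: 30.0
red (261, 261, 17, 7) [0.4326 0.1561] 79.92845944560916 [13.3843 46.5128]
red (306, 363, 30, 15) [ 0.6581 -0.0243] 0.1360950013511797 [13.2298 23.1968]
red (304, 280, 34, 49) [ 0.6581 -0.0821] 89.51516227340547 [24.5604 39.7887]
red (306, 97, 24, 81) [ 0.6598 -0.202 ] 90.41479027834971 [14.7503 49.8902]
red (307, 0, 26, 52) [ 0.6587 -0.2661] 90.19791195459878 [15.0961 27.0833]
```

```bash
python3 -m jog '0 0.5 0 -25 0;0 0 0 -35 0;0 0 0 -25 0;0 0 0 -10 0;0 0 0 0 0'|grep -E 'tcp|wrist'; python3 -m jog '0 0 0 -4 0;0 0 0 -2 0;0 0 0 -2 0;0 0 0 0 0;0 0 0 0 0'|grep -E 'tcp|wrist'; python3 -m jog '0 0 0 -1 0;0 0 0 0 0;0 0 0 0 0'|grep -E 'tcp|wrist'
```

```text
tcp_pos: [0.6587, -0.1245, 0.2053]
wrist_force: [-0.4, -0.4, -5.2]
tcp_pos: [0.6589, -0.1247, 0.1977]
wrist_force: [-1.1, 0.8, -3.5]
tcp_pos: [0.6589, -0.1247, 0.1975]
wrist_force: [-1.9, 1.2, 3.8]
```

```bash
python3 -m jog '0.1 0 0 0 0;0.2 0 0 0 0;0.3 0 0 0 0;0.4 0 0 0 0;0.5 0 0 0 0' | grep -E 'wrist|width'; python3 -m jog '0.5 0 0 0 0;0.5 0 0 0 0;0.5 0 0 0 0' | grep -E 'tcp|wrist|width';python3 -m jog '0.5 0 0 20 0;0.5 0 0 40 0;0.5 0 0 60 0;0.5 0 0 20 0' | grep -E 'tcp|wrist|width'
python3 - <<'E'
from h import *
np.set_printoptions(precision=4,suppress=True)
c=cam("wrist")
for k in blobs(red(c)): print("red",cv2.boundingRect(k),*obj(c,k,.219))
E
python3 -m jog '0.5 -30 10 0 0;0.5 -45 30 0 0;0.5 -45 45 0 -3;0.5 -45 50 0 -3;0.5 -50 50 0 -3' |grep tcp; python3 -m jog '0.5 -10 50 0 0;0.5 0 20 0 0;0.5 0 0 0 0;0.5 0 0 0 0';
python3 - <<'E'
from h import *
np.set_printoptions(precision=4,suppress=True)
c=cam("wrist")
for k in blobs(red(c)): print("red",cv2.boundingRect(k),*obj(c,k,.112))
b=mask(c,(100,120,30),(125,255,255)); k=max(blobs(b,500),key=len); p=cv2.approxPolyDP(k,6,True)[:,0]; print(np.c_[p,pt(c,p,.05)[:,:2]])
E
```

```text
wrist_force: [-0.2, 0.0, -0.6]
gripper_width: 0.429
tcp_pos: [0.6587, -0.1246, 0.1962]
wrist_force: [0.1, 0.9, 0.0]
gripper_width: 0.496
tcp_pos: [0.6598, -0.125, 0.3416]
wrist_force: [0.4, 0.4, -0.2]
gripper_width: 0.499
red (312, 206, 19, 59) [ 0.6607 -0.125 ] 90.17697148413167 [14.9417 49.6085]
red (313, 104, 20, 68) [ 0.6598 -0.202 ] 89.64061955062402 [14.7284 48.9494]
red (313, 0, 23, 65) [ 0.6587 -0.2736] 90.08952381229989 [15.1959 40.2127]
tcp_pos: [0.4517, 0.0512, 0.3353]
time_s: 36.22
tcp_pos: [0.4433, 0.1197, 0.3357]
ee_rot: [[-0.158, -0.987, -0.001], [-0.987, 0.158, -0.001], [0.001, 0.001, -1.0]]
wrist_force: [0.1, 0.5, -0.3]
gripper_width: 0.502
gripper_force: 0.0
red (327, 216, 15, 42) [0.4338 0.1529] 80.3630547082533 [15.3589 48.1169]
[[ 79.     162.       0.7308   0.027 ]
 [138.     300.       0.7161   0.2196]
 [223.     299.       0.5987   0.2365]
 [226.     316.       0.6009   0.2628]
 [239.     314.       0.5821   0.2626]
 [261.     278.       0.5403   0.214 ]
 [214.     129.       0.5561   0.0163]]
```

```bash
python3 -m jog '0.5 -5 17 -40 -0.5;0.5 -5 16.5 -55 0;0.5 0 0 -55 0;0.5 0 0 -50 0;0.5 0 0 0 0' |grep tcp; python3 -m jog '0.5 0 0 -25 0;0.5 0 0 -10 0;0.5 0 0 0 0' 
```

```text
tcp_pos: [0.4315, 0.1512, 0.1333]
time_s: 37.28
tcp_pos: [0.4342, 0.1538, 0.1022]
ee_rot: [[-0.166, -0.986, 0.001], [-0.986, 0.166, 0.0], [-0.001, -0.001, -1.0]]
wrist_force: [-1.0, 0.2, -0.3]
gripper_width: 0.497
gripper_force: 0.0
```

```bash
python3 -m jog '0.4 0 -1 -11.5 0;0.2 0 0 0 0;0 0 0 0 0;0 0 0 0 0;0 0 0 0 0'|grep -E 'tcp|wrist|wid';python3 -m jog '0 0 0 0 0;0 0 0 0 0' |grep grip;  python3 -m jog '0 0 0 15 0;0 0 0 20 0;0 0 0 25 0;0 0 0 0 0;0 0 0 0 0'|grep -E 'tcp|wrist'; python3 -m jog '0 0 0 0 0;0 0 0 0 0;0 0 0 0 0'
```

```text
tcp_pos: [0.4333, 0.1527, 0.0898]
wrist_force: [-0.8, -0.1, 0.8]
gripper_width: 0.186
gripper_width: 0.182
gripper_force: 30.0
tcp_pos: [0.4328, 0.1523, 0.1486]
wrist_force: [0.0, -0.5, -2.3]
time_s: 39.15
tcp_pos: [0.4334, 0.1526, 0.1493]
ee_rot: [[-0.166, -0.986, -0.001], [-0.986, 0.166, -0.001], [0.001, 0.001, -1.0]]
wrist_force: [-0.3, -0.0, -1.3]
gripper_width: 0.184
gripper_force: 30.0
```

B is light at about 1.8 N, so it goes to the middle of the bin at (0.638, 0.144), yaw 184.5.

```bash
python3 -m jog '0 0 0 30 0;0 0 0 40 0;0 20 -1 30 0;0 45 -2 0 5;0 50 -2 0 5' |grep tcp; python3 -m jog '0 50 -2 0 4;0 28 -1.5 0 0;0 12 0 0 0;0 0 0 0 0;0 0 0 0 0';
python3 - <<'E'
from h import *
np.set_printoptions(precision=4,suppress=True)
c=cam("wrist"); cv2.imwrite("pics/w5.png",c["pixels"][:,:,::-1])
for z in (.05,): print(px(c,[[.7106,.2748,z],[.7299,.0278,z],[.5658,.0148,z],[.5463,.2598,z]]))
E
```

```text
tcp_pos: [0.5495, 0.1479, 0.2505]
time_s: 40.4
tcp_pos: [0.6375, 0.1444, 0.25]
ee_rot: [[0.078, -0.997, -0.0], [-0.997, -0.078, 0.0], [-0.0, 0.0, -1.0]]
wrist_force: [0.0, -0.5, -2.0]
gripper_width: 0.181
gripper_force: 30.0
[[247.7314 320.8491]
 [231.7536  84.4509]
 [408.5329  84.2451]
 [393.0279 319.2479]]
```

View pics/w5.png

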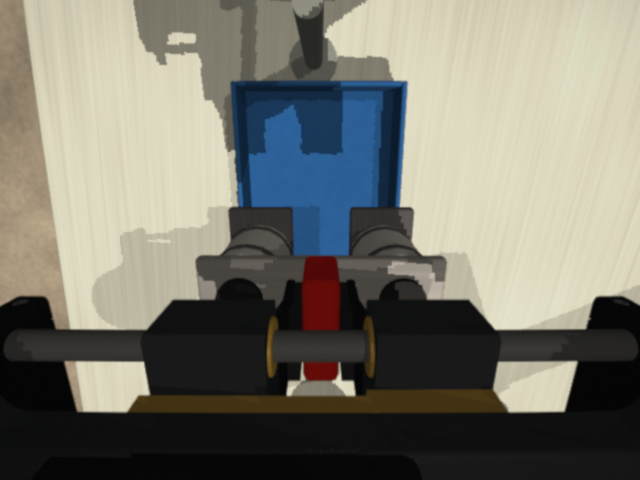

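The wrist view shows the bin rim from (232,82) to (407,82), centred and square under the carrier, whose sleeves are at 228–412. The predicted corners match. Lowering into the bin.

```bash
python3 -m jog '0 0 0 -30 0;0 0 0 -45 0;0 0 0 -45 0;0 0 0 -20 0;0 0 0 0 0'|grep -E 'tcp|wrist'; python3 -m jog '0 0 0 -8 0;0 0 0 -4 0;0 0 0 -2 0;0 0 0 0 0;0 0 0 0 0'|grep -E 'tcp|wrist'; python3 -m jog '0 0 0 -1 0;0 0 0 0 0;0 0 0 0 0'|grep -E 'tcp|wrist'
```

```text
tcp_pos: [0.6368, 0.144, 0.1085]
wrist_force: [0.0, 1.2, -2.1]
tcp_pos: [0.6387, 0.1443, 0.096]
wrist_force: [0.0, 0.8, -2.1]
tcp_pos: [0.6386, 0.1443, 0.0949]
wrist_force: [-0.2, -0.1, -1.1]
```

```bash
python3 -m jog '0 0 0 -0.5 0;0 0 0 0 0;0 0 0 0 0'|grep -E 'tcp|wrist'; python3 -m jog '0.1 0 0 0 0;0.2 0 0 0 0;0.3 0 0 0 0;0.4 0 0 0 0;0.5 0 0 0 0' | grep -E 'wrist|width'; python3 -m jog '0.5 0 0 0 0;0.5 0 0 0 0;0.5 0 0 0 0' | grep -E 'tcp|wrist|width';python3 -m jog '0.5 0 0 20 0;0.5 0 0 40 0;0.5 0 0 60 0;0.5 0 0 50 0;0.5 0 0 50 0' | grep -E 'tcp|wrist|width'
python3 - <<'E'
from h import *
np.set_printoptions(precision=4,suppress=True)
c=cam("wrist")
for k in blobs(red(c)): print("red",cv2.boundingRect(k),*obj(c,k,.117))
c=cam("top"); s=cam("side"); cv2.imwrite("pics/t6.png",np.hstack([cv2.resize(c["pixels"][140:340,190:490,::-1],(400,267)),cv2.resize(s["pixels"][100:367,80:480,::-1],(400,267))]))
E
```

```text
tcp_pos: [0.6386, 0.1443, 0.0948]
wrist_force: [-2.1, 0.7, 3.2]
wrist_force: [0.3, -0.5, 0.2]
gripper_width: 0.427
tcp_pos: [0.6385, 0.1442, 0.0943]
wrist_force: [-0.0, 0.3, 0.8]
gripper_width: 0.499
tcp_pos: [0.6382, 0.1441, 0.3163]
wrist_force: [0.6, 0.6, -1.1]
gripper_width: 0.501
red (313, 191, 15, 48) [0.6391 0.1445] 94.93228606447582 [14.501  49.5768]
```

View pics/t6.png

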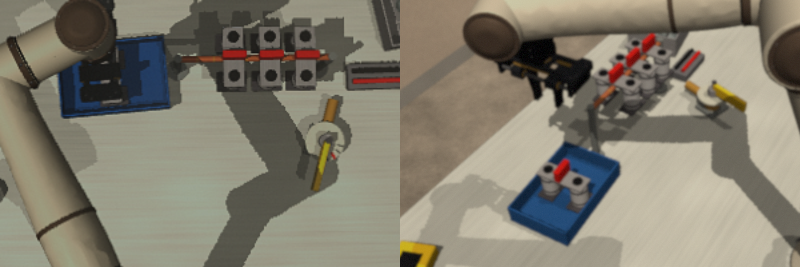

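Three carriers hang on the rail and one stands in the bin, and nothing else is on the counter to sort. Back to the valve.

```bash
python3 -m jog '0.5 -25 -25 5 -10;0.5 -25 -40 0 -10;0.5 -25 -45 0 -10;0.5 -25 -45 0 -10;0.5 -25 -45 0 -10' |grep tcp; python3 -m jog '0.5 -25 -45 0 -10;0.5 -25 -45 0 -10;0.5 -25 -45 0 -10;0.5 -20 -45 0 -10;0.5 -11 -45 0 -10'|grep tcp;  python3 -m jog '0.5 0 -25 0 -10;0.5 0 0 0 -1.4;0.5 0 0 0 0'
python3 - <<'E'
from h import *
np.set_printoptions(precision=4,suppress=True)
c=cam("wrist")
for k in blobs(mask(c,(20,120,40),(34,255,255))): print("lever",cv2.boundingRect(k),*obj(c,k,.094))
E
```

```text
tcp_pos: [0.5119, -0.057, 0.3179]
tcp_pos: [0.4058, -0.2817, 0.3183]
time_s: 45.85
tcp_pos: [0.4071, -0.3052, 0.3183]
ee_rot: [[-0.957, 0.29, -0.002], [0.29, 0.957, 0.001], [0.002, 0.001, -1.0]]
wrist_force: [0.6, -0.9, 0.3]
gripper_width: 0.499
gripper_force: 0.0
lever (192, 395, 221, 18) [ 0.6493 -0.4094] 73.04207576337063 [ 27.7657 291.4054]
lever (404, 389, 161, 23) [ 0.7173 -0.1704] 73.40568891931397 [ 35.6791 216.9794]
lever (420, 360, 13, 13) [ 0.6421 -0.2355] 152.57464168681938 [15.0548 18.026 ]
lever (416, 317, 14, 17) [ 0.5801 -0.2284] 16.342345164546686 [15.4871 20.9966]
lever (304, 176, 15, 101) [ 0.4237 -0.3207] 164.05066932301307 [ 14.7087 115.4073]
```

```bash
python3 -m jog '0.5 -1.5 -10.5 -40 0.5;0.5 0 0 -55 0;0.5 0 0 -55 0;0.5 0 0 -50 0;0.5 0 0 -20 0' |grep tcp; python3 -m jog '0.5 0 0 -15 0;0.5 0 0 0 0'; python3 -m jog '0.3 0 0 -6 0;0 0 0 0 0;0 0 0 0 0;0 0 0 0 0;0 0 0 0 0'; python3 -m jog '0 0 0 0 0;0 0 0 0 0;0 0 0 0 0'
```

```text
tcp_pos: [0.4045, -0.3144, 0.0963]
time_s: 46.78
tcp_pos: [0.4059, -0.3156, 0.0838]
ee_rot: [[-0.959, 0.282, -0.001], [0.282, 0.959, 0.0], [0.001, 0.0, -1.0]]
wrist_force: [1.0, 0.2, 0.2]
gripper_width: 0.503
gripper_force: 0.0
time_s: 47.4
tcp_pos: [0.4063, -0.3163, 0.0787]
ee_rot: [[-0.959, 0.283, 0.001], [0.283, 0.959, -0.0], [-0.001, -0.0, -1.0]]
wrist_force: [-0.1, 2.0, 3.3]
gripper_width: 0.16
gripper_force: 30.0
time_s: 47.78
tcp_pos: [0.4063, -0.3163, 0.0787]
ee_rot: [[-0.959, 0.283, 0.001], [0.283, 0.959, -0.0], [-0.001, -0.0, -1.0]]
wrist_force: [-0.2, 3.0, 4.7]
gripper_width: 0.154
gripper_force: 30.0
```

```bash
python3 -m jog '0 -2.6 -12.1 0 9;0 -0.7 -12.4 0 9;0 1.2 -12.3 0 9;0 3.2 -12 0 9;0 5 -11.3 0 9'; python3 -m jog '0 0 0 0 0;0 0 0 0 0'
```

```text
time_s: 48.4
tcp_pos: [0.4132, -0.3766, 0.0786]
ee_rot: [[-0.876, -0.482, 0.002], [-0.482, 0.876, -0.0], [-0.002, -0.001, -1.0]]
wrist_force: [3.3, 5.7, 3.2]
gripper_width: 0.158
gripper_force: 30.0
time_s: 48.65
tcp_pos: [0.4132, -0.3764, 0.0787]
ee_rot: [[-0.879, -0.476, 0.002], [-0.476, 0.879, -0.001], [-0.002, -0.002, -1.0]]
wrist_force: [3.7, 3.5, 4.4]
gripper_width: 0.161
gripper_force: 30.0
```

```bash
python3 -m jog '0.1 0 0 0 0;0.2 0 0 0 0;0.3 0 0 0 0;0.4 0 0 0 0;0.5 0 0 0 0' | grep -E 'wrist|width'; python3 -m jog '0.5 0 0 0 0;0.5 0 0 0 0;0.5 0 0 0 0' | grep -E 'tcp|wrist|width';python3 -m jog '0.5 0 0 20 0;0.5 0 0 40 0;0.5 0 0 60 0;0.5 0 0 60 0;0.5 0 0 50 0' | grep -E 'tcp|wrist|width';python3 -m jog '0.5 0 -40 0 0;0.5 0 -40 0 0;0.5 0 0 0 0;0.5 0 0 0 0' | grep -E 'tcp|wrist|width'
python3 - <<'E'
from h import *
np.set_printoptions(precision=4,suppress=True)
c=cam("wrist")
for k in blobs(mask(c,(20,120,40),(34,255,255),(0,0,640,330))): print("lever",cv2.boundingRect(k),*obj(c,k,.094))
for k in blobs(red(c),3): print("red",cv2.boundingRect(k),*obj(c,k,.054))
t=cam("top"); s=cam("side")
for k in blobs(red(t,(200,150,450,270)),3): print("top",cv2.boundingRect(k),*obj(t,k,.219))
cv2.imwrite("pics/f.png",np.hstack([cv2.resize(c["pixels"][:,:,::-1],(400,300)),cv2.resize(s["pixels"][100:400,80:480,::-1],(400,300))]))
E
```

```text
wrist_force: [-0.1, -0.7, 0.0]
gripper_width: 0.432
tcp_pos: [0.4121, -0.3764, 0.0782]
wrist_force: [-0.6, 0.0, 0.0]
gripper_width: 0.498
tcp_pos: [0.4121, -0.3764, 0.3111]
wrist_force: [1.4, -0.5, -0.7]
gripper_width: 0.501
tcp_pos: [0.4119, -0.4561, 0.3078]
wrist_force: [-0.2, 0.7, -1.2]
gripper_width: 0.499
lever (372, 210, 19, 80) [ 0.4156 -0.3778] 30.165863825571137 [17.915  92.4285]
red (227, 321, 4, 5) [ 0.6094 -0.4865] 9.12748202698856 [3.9335 6.1745]
top (263, 191, 17, 7) [0.6235 0.1401] 94.3562348447594 [13.8434 44.894 ]
top (412, 178, 18, 5) [ 0.6568 -0.273 ] 88.80648154271988 [11.1953 47.5199]
top (385, 177, 18, 6) [ 0.6582 -0.199 ] 91.8572427625614 [13.9704 47.322 ]
top (357, 177, 18, 6) [ 0.6587 -0.1212] 89.94136211831545 [13.9505 47.0791]
```

View pics/f.png

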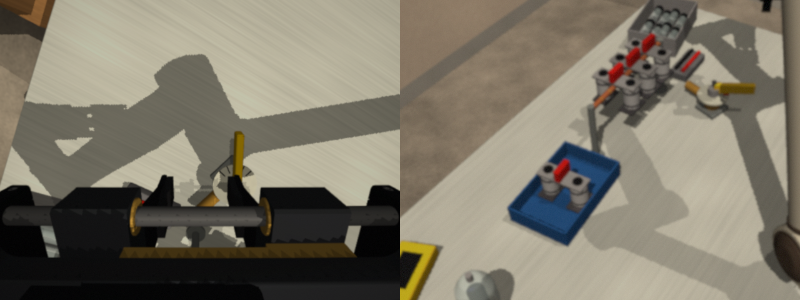

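The final view shows the lever near (238,160) covering the red mark, at 30° against the mark's measured 31°. Three carriers hang on the rail, one stands in the bin, and the gripper is clear. Handing in.

```bash
python3 -c "
from station import r; print(r.finish_job())"
```

```text
the job is handed in; nothing more can be done
None
```

I closed the valve, hung the three heavy carriers on the rail, stood the one empty carrier in the bin, opened the valve to its red mark (45°, within about 2°), and handed the job in; the judge's result was not shown.

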